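Set the charger dial and start the charge

ROBOT

A 6-joint arm with a two-finger parallel gripper is mounted at the origin on the work surface. World frame = base frame: x ahead of the robot, y to its left, z up, the work surface at z = 0. Lengths are in mm, angles in rad, forces in N, time in s.
With the tool pointing down it reaches from about 350 to 975 mm from the base axis. Payload 7.1 kg.
Tool frame: the origin (TCP) lies at the very end of the fingers, on their centre line; the grasp point (between the pads) lies 19 mm behind it; z points along the fingers, x is the direction in which the jaws open and shut, and the axes are right-handed (so a half turn about z gives the same grasp; the last joint's range is limited). The gripper opens to 88 mm and grips with 3 to 60 N. Pads are 20 mm wide; open, the fingers measure 115 mm over their backs; the gripper's body (75 mm by 178 mm) begins 61 mm behind the grasp point.
Start: joints at [1.32, 0.423, 1.63, -0, 1.089, -0.019], TCP at [143.55, 608.275, 222.675] pointing down, gripper open.
Joint ranges: [-3, 3], [-0.9, 2.11], [0.09, 2.58], [-1.31, 4.45], [0.11, 2.69], [-2.54, 2.54]. Speed limits (rad/s): [2.39, 2.39, 3.01, 3.14, 3.14, 3.14].

INTERFACE

Orientations are given as a rotation vector (axis times angle).
In Python, from workcell import ctrl gives the robot as it stands. The module is installed in compiled form; this text tells all that it offers.
- The arm moves only by the tool move_arm, never from a script. Its argument "motion" is a list of rows, each a list of 2 entries, a list of its own where there are three numbers: the shift along the tool's x, y, z normalised to -1 to 1, where 1 is 150 mm, then the turn, a rotation vector about the tool's x, y, z normalised to -1 to 1, where 1 is 60 degrees. In form: [[[x, y, z], [rx, ry, rz]], ...]. A call has exactly 5 rows; each row is the pose to reach, as a shift and turn from the pose commanded when the call began, along the tool's axes at that moment; what a row does not reach only later rows make up. A row lasts 1/8 s, in which the tool goes at most 62.5 mm and 10.7 degrees, less where a joint would pass 70% of its speed; a pose out of reach is approached as far as the arm can. A call with a number of a shift or a turn outside -1 to 1 is refused whole. A call with a gripper value outside its range is refused whole. "gripper" is the opening, from 0 (shut) to 1 (fully open), set as the call begins (left out, the last holds). The fingers move at their own pace and stop on an object; the grip force is fixed at half the most. Time passes only in rows, so rows that repeat a pose let the fingers close, or fill a call up. It gives the time, the measured TCP pose, the force and the opening at its end, in the units of the state.
- ctrl.get_obs(): the state, without advancing time (a new reading comes with each control period).
- ctrl.get_image(name): name is "scene" or "top" or "wrist"; returns a dict with "pixels" (480x640x3 uint8, red, green, blue), "camera_matrix" (3x3 intrinsics, pixels), "R" (3x3) and "t" (3): a world point X has camera coordinates R X + t; the wrist camera has in their place "mount" (4x4, takes a point from camera to tool coordinates, whose origin is the TCP and whose axes are the tool frame's). Camera axes: x right, y down, z forward; pixel columns grow to the right and rows downward; lengths in mm; the calibration is good to about 2 mm. A picture is of the moment at which its call begins: read the wrist's pose just before it. There is no depth.
- ctrl.close_job(): hands the job in, once; it reports no verdict.
Trained networks look in the newest picture that a camera, given by its name, has taken for a name from the list of things; names that differ only in an ending like _2 or _b are one class to them, and where a whole thing is asked for, a point or a joint stands for the part that bears it (a point fixed in the world has none). Each returns a list of dicts, best first, with "p" (0 to 1); they miss things now and then, are a little off and sometimes report something else, mostly with a low value. They report only what shows in the picture. A call takes as long as a camera call.
- ctrl.boxes_of(camera, name): "location" ([x, y, z] in mm, in world coordinates, good to about 4 mm: the middle of the surface that is visible of it).
- ctrl.regions_of(camera, name): "mask" (480x640 bool, what is visible of it).
- ctrl.pinpoint(camera, name): "location" ([x, y, z] in mm, in world coordinates, good to about 4 mm: a listed point, or the origin of a listed thing).
The state is a dict: "t": time; "qpos": joint angles; "qvel": joint speeds; "joint_torque": joint torques, N m; "ee_pos": TCP position; "orientation": TCP orientation; "ft_force": force on the tool from outside, world axes, zero at the start; "moment": the same for the moment, N m; "width": finger opening in mm.
Only numpy, scipy, OpenCV 4.12 (cv2) and the standard library are available. Lean on these libraries where they do the work, as an engineer would, in place of code of your own. Each camera call takes 0.05 s, during which the arm holds its last target.

TASK

Set the current on the bench charger: push the steel finger peg round with your fingertips until the dial's white index line is lined up with the orange target marker on the scale. Then press the green start button fully down and let it come back up, leaving the dial on the marker and the robot clear. Do not press start before the dial is set, never press the red stop button, and leave the model car, battery and everything else on the bench where it is.

Things in the scene. Friction and masses are not known exactly. Their poses are not given: they have to be found in the camera images.
- charger: Flat aluminium bench charger, fixed to the table, 160 (its x) x 280 (its y) x 55 mm high; origin at the centre of its underside on the table, z up; turned up to 0.35 rad either way. A white scale disc (radius 70 mm, 2 mm thick) with black ticks every 15 degrees lies on its top, centred 55 mm to its +y. The two buttons stand 94 mm to its -y.
- dial_axis (a point): On the dial's vertical turning axis, at the height of the dial's flat upper face (69 mm above the table). The dial is a black disc, radius 50 mm, 12 mm thick.
- dial_index (a point): Outer end of the white index line (4 mm wide, radial), at the rim of the dial's upper face, 50 mm from the axis.
- dial_peg (a point): Centre of the top of the steel finger peg, an upright round post 16 mm in diameter and 22 mm tall on the dial's upper face, 37 mm from the axis, diametrically opposite the index line. Its top is 91 mm above the table. Push it sideways to turn the dial.
- dial (a joint): Dial angle in rad about the vertical, growing anticlockwise seen from above; at 0 the index line points along the charger's +x. Turns freely without stops either way, with light friction (about 1.4 N at the peg), and stays where it is left.
- target_line (a point): Inner end of the orange target marker, 50 mm from the dial's axis, on the scale disc just outside the dial: a fixed radial bar 4 mm wide, 18 mm long, 5 mm tall, its top 62 mm above the table. It never moves; its place round the scale differs each time. When the dial is set the index point and this point coincide seen from above.
- start_top (a point): Centre of the top of the green start button: radius 16 mm, standing 10 mm above a grey collar (radius 24 mm), its top about 77 mm above the table. Green and red may be either way round, 72 mm apart.
- start (a joint): Travel of the green start button in m: 0 up, 0.006 fully down; sprung, about 5 N to push fully down, comes back up by itself.
- stop_top (a point): Centre of the top of the red stop button, the same size as the green one; not to be pressed.
- stop (a joint): Travel of the red stop button in m: 0 up, 0.006 fully down.
- battery: Loose blue and yellow battery pack, 47 x 138 x 25 mm, lying beyond the charger; origin at the centre of its underside. Leave alone.
- tyre: Loose black tyre on a white wheel, lying flat beside the dial, radius 34 mm, 30 mm high; origin at the centre of its underside. Leave alone.
- oil_bottle: Loose small white bottle with a red cap, radius 15 mm, 85 mm high, standing beside the buttons; origin at the centre of its underside. Leave alone.
- drink_can: Loose red drink can, radius 33 mm, 115 mm high, standing on the left; origin at the centre of its underside. Leave alone.
- spray_can: Loose green spray can with a white cap, radius 30 mm, 190 mm high, standing on the right near the robot; origin at the centre of its underside. Leave alone.
- driver: Loose screwdriver lying on the left, about 200 mm long along its x. Leave alone.
- model_car: Model car chassis on four wheels, 410 x 190 x 90 mm, standing on the right; origin on the table under its centre. Leave alone.

How it is judged:
By the outcome, as a careful person would: the job done as asked, in the order asked, and still so for the second after the job is handed in, with the robot touching nothing.
It also fails if it takes over 51 s, if anything falls off the work surface, if the arm or the gripper's body presses on something with over 40 N, if the wrist force passes 120 N, or if a joint passes its speed limit or range.

## Working session

There is one attempt and no reset: what is moved stays moved. The work goes in short steps, Python scripts to look and compute and a tool call to move; the robot and the scene stay as the last step left them, time stands still between calls to the robot, and variables do not carry over. Pictures are saved under pics/ and viewed, and the job is handed in when it is done.

Besides the shell and the picture viewer there is one more tool, called after "Call:" by a JSON object that holds its "api" and its "payload", one argument or row to a line. move_arm: Moves the arm, as the interface text tells. Its arguments: {"type":"object","properties":{"motion":{"type":"array","items":{"type":"array"}},"gripper":{"type":"number"}},"required":["motion"]}

```bash
mkdir -p pics; cat > h.py <<'E'
import numpy as np, cv2
from workcell import ctrl
from scipy.spatial.transform import Rotation as Ro
def save(im,n): cv2.imwrite('pics/'+n+'.png',im[:,:,::-1])
def proj(im,X):
    c=im['R']@np.array(X,float)+im['t'].ravel(); p=im['camera_matrix']@c; return p[:2]/p[2]
def unproj(im,uv,z):
    R=np.array(im['R']);t=np.array(im['t']).ravel()
    d=R.T@np.linalg.inv(im['camera_matrix'])@np.array([uv[0],uv[1],1.]); o=-R.T@t
    return o+d*(z-o[2])/d[2]
E
python3 - <<'E'
from h import *
o=ctrl.get_obs();print(o)
for c in ['top','scene','wrist']:
    im=ctrl.get_image(c); save(im['pixels'],c+'0')
    if c!='wrist': print(c,im['camera_matrix'],im['R'],im['t'])
    else: print(im['mount'])
    for n in ['dial_axis','dial_index','dial_peg','target_line','start_top','stop_top','charger']:
        if c!='wrist': print(n,[(np.round(r['location'],1),round(r['p'],2)) for r in ctrl.pinpoint(c,n)][:2])
print(ctrl.get_obs()['t'])
E
```

```text
{'t': 0.0, 'qpos': array([ 1.31999523e+00,  4.23829838e-01,  1.63067343e+00, -2.44373261e-05,
        1.08862968e+00, -1.89936503e-02]), 'qvel': array([-0.00123765,  0.00079746, -0.00071107, -0.00044853,  0.00040945,
        0.0002437 ]), 'joint_torque': array([-1.27664996e-03, -5.44613957e+01, -2.73658043e+01,  6.43929234e-02,
        2.28743203e-02, -8.66793152e-05]), 'ee_pos': array([143.42476617, 607.74768143, 221.91509068]), 'orientation': array([ 2.46267792e+00,  1.94906391e+00, -1.90422097e-03]), 'ft_force': array([ 0.41482568, -0.79058509,  0.19863087]), 'moment': array([0.01746823, 0.01876977, 0.0152686 ]), 'width': 87.91512135430554}
top [[468.84936959   0.         322.61823054]
 [  0.         468.84936959 232.26576661]
 [  0.           0.           1.        ]] [[ 0.00770302 -0.99977547  0.01974006]
 [-0.98498401 -0.01099094 -0.1722954 ]
 [ 0.17247368 -0.01811645 -0.98484751]] [ -57.38461075  535.40202964 1254.0039825 ]
dial_axis [(array([600.6,  61.3,  69.3]), 0.58), (array([ 580.3, -515.7,    1.2]), 0.39)]
dial_index [(array([555.6,  56. ,  68.8]), 0.72)]
dial_peg [(arra
[... 592 characters left out ...]
35641]
dial_axis [(array([597. ,  60.8,  71. ]), 0.67)]
dial_index [(array([548.4,  55. ,  69.7]), 0.63)]
dial_peg [(array([636.8,  64.3,  94.7]), 0.61), (array([317.8, 393.8,   2.3]), 0.21)]
target_line [(array([651.4,  78.8,  62.9]), 0.56)]
start_top [(array([524.3, -74.7,  76.5]), 0.54), (array([ 535.2, -180.9,   -1. ]), 0.18)]
stop_top [(array([592.9, -95.5,  76. ]), 0.55)]
charger [(array([589.1,   9.7,  -1.3]), 0.9)]
[[ 9.99999274e-01  4.15552099e-04  1.13063235e-03 -4.89915820e-01]
 [-6.99103566e-04  9.64574407e-01  2.63810017e-01 -7.26837667e+01]
 [-9.80952223e-04 -2.63810616e-01  9.64573998e-01 -1.63506984e+02]
 [ 0.00000000e+00  0.00000000e+00  0.00000000e+00  1.00000000e+00]]
0.85
```

```bash
python3 - <<'E'
import cv2
a=cv2.imread('pics/top0.png'); s=cv2.imread('pics/scene0.png')
cv2.imwrite('pics/topz.png',cv2.resize(a[140:340,190:430],None,fx=3,fy=3,interpolation=cv2.INTER_CUBIC)[:600,:720])
E
```

```text
(no output)
```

View pics/topz.png

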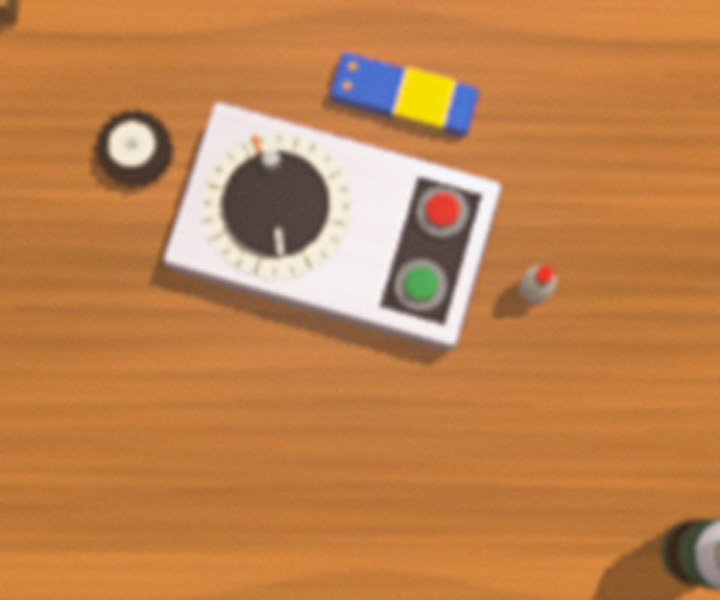

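View pics/top0.png

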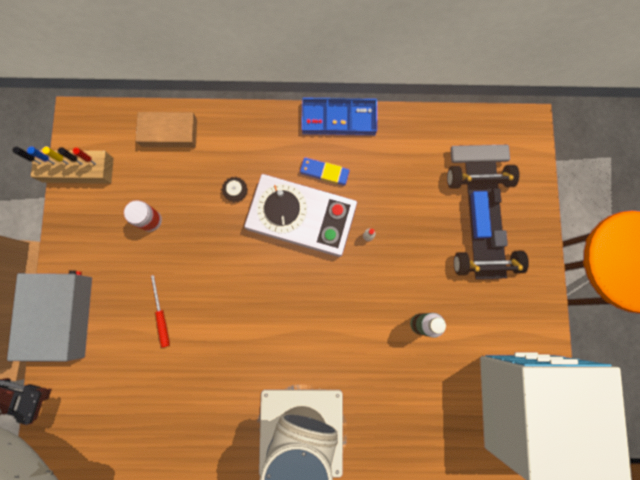

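View pics/scene0.png

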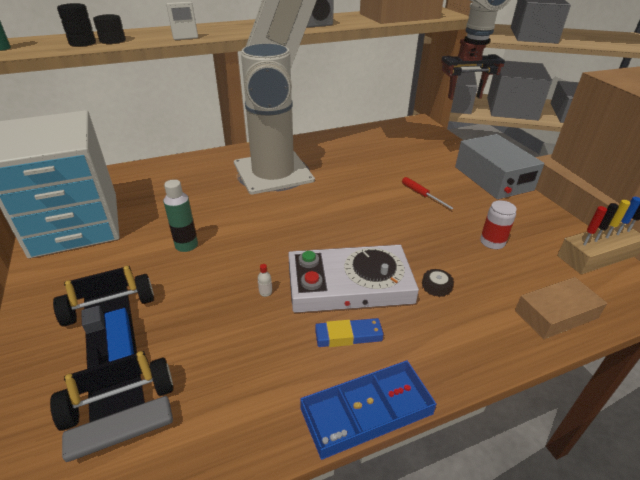

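```bash
cat >> h.py <<'E'
def Rt(psi):
    p=np.radians(psi);x=np.array([np.cos(p),np.sin(p),0]);z=np.array([0,0,-1.]);return np.stack([x,np.cross(z,x),z],1)
def pose():
    o=ctrl.get_obs();R=Ro.from_rotvec(o['orientation']).as_matrix();return o,np.array(o['ee_pos']),R
def rows(p0,R0,wps):
    out=[]
    for p,psi in wps:
        s=R0.T@(np.array(p)-p0)/150; w=Ro.from_matrix(R0.T@Rt(psi)).as_rotvec()/np.radians(60)
        out.append([[round(float(v),3) for v in s],[round(float(v),3) for v in w]])
    return out
E
python3 - <<'E'
from h import *
o,p,R=pose(); p=np.array([143.55,608.275,222.675])
psi=np.degrees(np.arctan2(R[1,0],R[0,0]));print(psi)
T=np.array([560,40,230.]);n=4
R0=R
for k in range(n):
    q=p+(T-p)/n;ps=psi+(97-psi)/n
    print(rows(p,Rt(psi),[(q,ps)])); p=q; psi=ps; n-=1
    if n==0:break
E
```

```text
76.71803593562285
[[[-0.762, 0.893, -0.012], [0.0, 0.0, -0.085]]]
[[[-0.838, 0.822, -0.012], [0.0, 0.0, -0.085]]]
[[[-0.908, 0.745, -0.012], [0.0, 0.0, -0.085]]]
[[[-0.97, 0.662, -0.012], [0.0, 0.0, -0.085]]]
```

Call:
{"api": "move_arm", "payload": {
  "motion": [
    [[-0.19, 0.22, 0], [0, 0, -0.02]],
    [[-0.38, 0.44, 0], [0, 0, -0.04]],
    [[-0.57, 0.67, -0.01], [0, 0, -0.06]],
    [[-0.76, 0.89, -0.01], [0, 0, -0.085]],
    [[-0.76, 0.89, -0.01], [0, 0, -0.085]]
  ]
}}

```text
t: 1.48
ee_pos: [248.4, 464.8, 224.3]
orientation: [2.377, 2.054, -0.001]
ft_force: [0.3, 0.2, 0.0]
width: 87.9
```

Call:
{"api": "move_arm", "payload": {
  "motion": [
    [[-0.2, 0.2, 0], [0, 0, -0.02]],
    [[-0.4, 0.4, 0], [0, 0, -0.04]],
    [[-0.6, 0.6, -0.01], [0, 0, -0.06]],
    [[-0.84, 0.82, -0.01], [0, 0, -0.085]],
    [[-0.84, 0.82, -0.01], [0, 0, -0.085]]
  ]
}}

```text
t: 2.1
ee_pos: [352.3, 323.5, 225.9]
orientation: [2.284, 2.157, 0.001]
ft_force: [0.1, -0.5, 1.0]
width: 87.7
```

Call:
{"api": "move_arm", "payload": {
  "motion": [
    [[-0.22, 0.18, 0], [0, 0, -0.02]],
    [[-0.44, 0.36, 0], [0, 0, -0.04]],
    [[-0.66, 0.54, -0.01], [0, 0, -0.06]],
    [[-0.9, 0.74, -0.01], [0, 0, -0.085]],
    [[-0.9, 0.74, -0.01], [0, 0, -0.085]]
  ]
}}

```text
t: 2.72
ee_pos: [456.2, 183.4, 227.3]
orientation: [2.185, 2.257, 0.002]
ft_force: [-0.5, 1.3, -0.5]
width: 88.0
```

Call:
{"api": "move_arm", "payload": {
  "motion": [
    [[-0.24, 0.16, 0], [0, 0, -0.02]],
    [[-0.48, 0.33, 0], [0, 0, -0.04]],
    [[-0.72, 0.5, -0.01], [0, 0, -0.06]],
    [[-0.97, 0.66, -0.01], [0, 0, -0.085]],
    [[-0.97, 0.66, -0.01], [0, 0, -0.085]]
  ],
  "gripper": 0.4
}}

```text
t: 3.35
ee_pos: [560.1, 42.0, 228.6]
orientation: [2.081, 2.353, 0.001]
ft_force: [-0.4, 0.4, 0.6]
width: 41.5
```

```bash
cat >> h.py <<'E'
def wrist():
    o,p,R=pose(); im=ctrl.get_image('wrist'); M=np.array(im['mount'])
    Rc=R@M[:3,:3]; tc=p+R@M[:3,3]
    im['R']=Rc.T; im['t']=-Rc.T@tc; return im,o,p,R
E
python3 - <<'E'
from h import *
im,o,p,R=wrist(); print(o['t'],p,o['orientation'],o['width'],o['ft_force'])
save(im['pixels'],'w1')
for n in ['dial_axis','dial_index','dial_peg','target_line','start_top','stop_top']:
    r=ctrl.pinpoint('wrist',n)
    print(n,[(np.round(r['location'],1),round(r['p'],2), proj(im,r['location']).round(0)) for r in r][:2])
E
```

```text
3.35 [560.13553213  41.96904343 228.56737747] [2.08134845e+00 2.35282481e+00 1.12452138e-03] 41.460462023387336 [-0.38326147  0.41821557  0.58689009]
dial_axis [(array([602.9,  63.1,  67.1]), 0.91, array([334., 267.])), (array([586.3,   9.5,   0.9]), 0.64, array([288., 229.]))]
dial_index [(array([551.1,  53.9,  68. ]), 0.78, array([332., 216.])), (array([585.8,   6.4,   3.2]), 0.58, array([286., 229.]))]
dial_peg [(array([632.7,  66.7,  91.7]), 0.79, array([335., 305.]))]
target_line [(array([646.1,  79.3,  61.8]), 0.55, array([343., 305.]))]
start_top [(array([520.9, -74.7,  75.3]), 0.72, array([197., 168.]))]
stop_top [(array([594. , -93.3,  77. ]), 0.78, array([174., 243.]))]
```

View pics/w1.png

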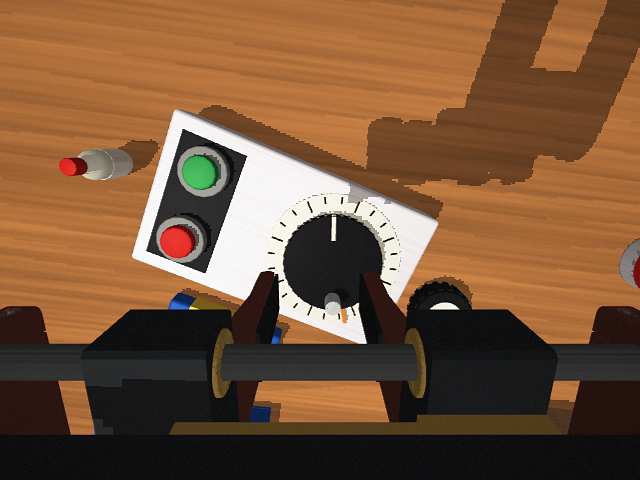

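```bash
cat >> h.py <<'E'
def measure(im,c=None):
    """c: axis guess xy. returns axis(xy), index angle, target angle (deg)"""
    px=im['pixels'].astype(int); c=np.array(c if c is not None else [602,62.])
    def rect(z,half=85,sc=6):
        # rectified patch at height z centred c ; world x -> col, world y -> row
        n=2*half*sc
        g=np.array([[c[0]-half,c[1]-half],[c[0]+half,c[1]-half],[c[0]+half,c[1]+half],[c[0]-half,c[1]+half]])
        src=np.float32([proj(im,[*q,z]) for q in g]); dst=np.float32([[0,0],[n,0],[n,n],[0,n]])
        return cv2.warpPerspective(im['pixels'],cv2.getPerspectiveTransform(src,dst),(n,n),flags=cv2.INTER_LINEAR)
    return rect
def toang(v): return np.degrees(np.arctan2(v[1],v[0]))
E
python3 - <<'E'
from h import *
im,o,p,R=wrist(); c=np.array([602,62.]);rect=measure(im,c)
a=rect(69);b=rect(62)
save(cv2.resize(a,(580,580),interpolation=cv2.INTER_AREA),'r69a');
hsv=cv2.cvtColor(b,cv2.COLOR_RGB2HSV)
m=((hsv[...,0]>5)&(hsv[...,0]<20)&(hsv[...,1]>150)&(hsv[...,2]>120)).astype(np.uint8)
n,l,st,ce=cv2.connectedComponentsWithStats(m)
w=lambda q:np.array(q)/6-85+c
for i in range(1,n):
    if st[i,4]>500: print(st[i],w(ce[i]))
E
```

```text
[824   0  49  24 682] [657.4916911  -21.64516129]
[  898   249   122   430 25199] [680.01852587  44.64084554]
[ 794  598  104   49 2304] [658.05222801  80.83774595]
[   0  908   24  112 1550] [518.37494624 140.19655914]
[  481   939   284    81 10228] [626.00091253 142.37754204]
```

View pics/r69a.png

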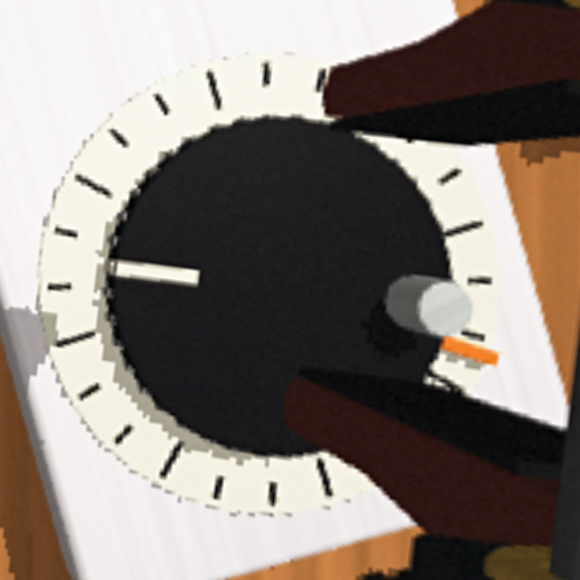

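```bash
cat >> h.py <<'E'
from scipy.optimize import least_squares
def edge(gray,c0,r0,angs,up,sc=6,half=85,span=6):
    pts=[]
    for a in angs:
        t=np.radians(a); rs=np.arange(r0-span,r0+span,0.1)
        xy=(np.array([c0[0]*0+np.cos(t)*rs,np.sin(t)*rs]).T+half+ (0,0))*sc
        v=cv2.remap(gray,xy[:,0].astype(np.float32)[None],xy[:,1].astype(np.float32)[None],1)[0].astype(float)
        v=np.convolve(v,np.ones(7)/7,'same'); d=np.gradient(v)[8:-8]*up
        k=np.argmax(d)+8
        if d.max()>2: pts.append([np.cos(t)*rs[k],np.sin(t)*rs[k]])
    return np.array(pts)
def circ(P):
    f=lambda q:np.hypot(P[:,0]-q[0],P[:,1]-q[1])-q[2]
    s=least_squares(f,[0,0,50],loss='soft_l1',f_scale=.4); return s.x,np.median(np.abs(f(s.x)))
E
python3 - <<'E'
from h import *
im,o,p,R=wrist(); c=np.array([599.,61.]);rect=measure(im,c)
for z,r,up in((69,50,1),(57,70,-1)):
    g=cv2.cvtColor(rect(z),cv2.COLOR_RGB2GRAY)
    angs=[a for a in range(60,320,3) if True] if z==57 else list(range(100,165,3))+list(range(195,270,3))
    for it in range(1):
        P=edge(g,c,r,angs,up); q,e=circ(P); print(z,c+q[:2],q[2],e,len(P))
hsv=cv2.cvtColor(rect(62),cv2.COLOR_RGB2HSV)
m=(hsv[...,0]>5)&(hsv[...,0]<20)&(hsv[...,1]>150)&(hsv[...,2]>120)
yy,xx=np.nonzero(m); X=np.c_[xx,yy]/6-85+c; X=X[np.hypot(*(X-[658,80.8]).T)<14]
print('tgt',X.mean(0),np.linalg.svd(X-X.mean(0),full_matrices=False)[2][0])
a=rect(69); gg=a.min(2); yy,xx=np.nonzero(gg>150); X=np.c_[xx,yy]/6-85+c
d=X-[599,61]; r=np.hypot(*d.T); X=X[(r<46)&(d[:,0]<0)]
print('idx',X.mean(0),len(X),np.linalg.svd(X-X.mean(0),full_matrices=False)[2][0])
for n in ('start','stop'):
    hs=cv2.cvtColor(im['pixels'],cv2.COLOR_RGB2HSV)
    mm=((hs[...,1]>120)&(hs[...,2]>60)&((abs(hs[...,0].astype(int)-65)<15) if n=='start' else ((hs[...,0]<4)|(hs[...,0]>175)))).astype(np.uint8)
    k,l,st,ce=cv2.connectedComponentsWithStats(mm)
    for i in range(1,k):
        if st[i,4]>300: print(n,st[i],unproj(im,ce[i],76))
E
```

```text
69 [597.89062853  60.5701382 ] 49.67346792773466 0.31748877860604097 47
57 [599.42707148  61.24359744] 69.1312477000268 0.2654925317221881 44
tgt [657.94129886  80.75627879] [0.95118876 0.30860969]
idx [564.16930258  57.09362987] 3035 [0.99439965 0.10568508]
start [181 157  37  35 952] [524.11922815 -71.917801    76.        ]
stop [ 59 159  28  18 420] [ 532.67722844 -185.99874746   76.        ]
stop [159 226  36  34 915] [592.1912482  -90.89222913  76.        ]
```

```bash
python3 - <<'E'
from h import *
o,p,R=pose();A=np.array([598.6,61])
q=np.array([*(A+37*np.array([np.cos(np.radians(6.4)),np.sin(np.radians(6.4))])),74]);h=q.copy();h[2]=130
print(p,rows(p,R,[(h,96.4),(q,96.4)]))
E
```

```text
[558.44343498  42.5266159  228.80816924] [[[0.085, 0.528, 0.659], [0.0, -0.0, 0.013]], [[0.085, 0.528, 1.032], [0.0, -0.0, 0.013]]]
```

Call:
{"api": "move_arm", "payload": {
  "motion": [
    [[0.03, 0.18, 0.2], [0, 0, 0.01]],
    [[0.06, 0.36, 0.4], [0, 0, 0.01]],
    [[0.09, 0.52, 0.6], [0, 0, 0.01]],
    [[0.09, 0.52, 0.8], [0, 0, 0.01]],
    [[0.09, 0.52, 0.8], [0, 0, 0.01]]
  ]
}}

```text
t: 4.42
ee_pos: [632.6, 64.9, 106.3]
orientation: [-2.089, -2.342, 0.006]
ft_force: [0.2, -0.0, -0.5]
width: 35.0
```

```bash
python3 - <<'E'
from h import *
for i in range(3):
    o,p,R=pose(); print(p,o['width'],np.degrees(np.arctan2(R[1,0],R[0,0])))
    im,o,p,R=wrist()
print(proj(im,p)); save(im['pixels'],'w2')
E
```

```text
[632.55254435  64.93691483 106.27425979] 34.99784893239678 96.53323793544578
[633.65370461  64.95211879 108.05714979] 35.24521786990479 96.52867030724069
[634.5270163   64.94262662 109.24033704] 34.904453066820004 96.5243611612523
[318.69482948 291.56457553]
```

View pics/w2.png

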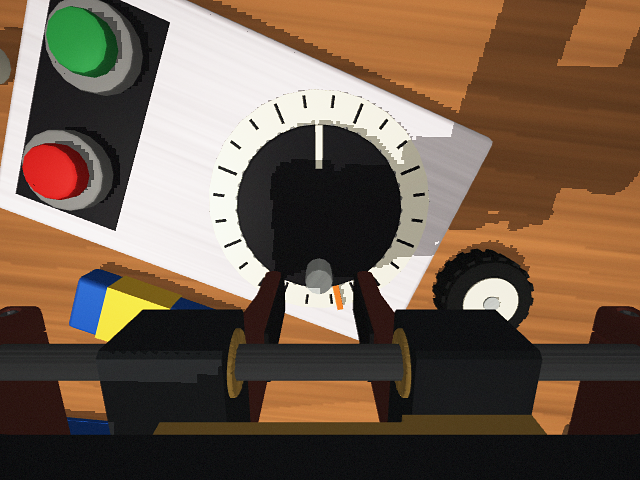

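Call:
{"api": "move_arm", "payload": {
  "motion": [
    [[0, 0, 0.12], [0, 0, 0]],
    [[0, 0.005, 0.24], [0, 0, 0]],
    [[0, 0.005, 0.24], [0, 0, 0]],
    [[0, 0.005, 0.24], [0, 0, 0]],
    [[0, 0.005, 0.24], [0, 0, 0]]
  ]
}}

```text
t: 5.2
ee_pos: [635.6, 64.9, 73.1]
orientation: [2.091, 2.344, 0.001]
ft_force: [-0.4, -0.4, 0.4]
width: 35.0
```

Call:
{"api": "move_arm", "payload": {
  "motion": [
    [[0, 0, 0], [0, 0, 0]],
    [[0, 0, 0], [0, 0, 0]],
    [[0, 0, 0], [0, 0, 0]],
    [[0, 0, 0], [0, 0, 0]],
    [[0, 0, 0], [0, 0, 0]]
  ],
  "gripper": 0.2
}}

```text
t: 5.82
ee_pos: [635.2, 64.9, 72.7]
orientation: [2.092, 2.344, 0.0]
ft_force: [0.5, 0.3, -0.7]
width: 17.6
```

```bash
python3 - <<'E'
from h import *
o,p,R=pose(); print(p,o['width'],np.degrees(np.arctan2(R[1,0],R[0,0])),o['ft_force'])
A=np.array([598.6,61])
P=lambda f:np.array([*(A+37*np.array([np.cos(np.radians(f)),np.sin(np.radians(f))])),p[2]])
f=6.4
while f>-155:
    w=[(P(f-7.5*(k+1)),f+90-7.5*(k+1)) for k in range(5)]
    for r in rows(P(f),Rt(f+90),w): print(r)
    f-=37.5;print(f)
E
```

```text
[635.24312454  64.86547091  72.70819338] 17.64156924672019 96.51923772952763 [ 0.50990213  0.25398393 -0.65954406]
[[-0.032, -0.002, 0.0], [0.0, 0.0, 0.125]]
[[-0.064, -0.008, 0.0], [0.0, 0.0, 0.25]]
[[-0.094, -0.019, 0.0], [0.0, 0.0, 0.375]]
[[-0.123, -0.033, 0.0], [0.0, 0.0, 0.5]]
[[-0.15, -0.051, 0.0], [0.0, 0.0, 0.625]]
-31.1
[[-0.032, -0.002, 0.0], [0.0, 0.0, 0.125]]
[[-0.064, -0.008, 0.0], [0.0, 0.0, 0.25]]
[[-0.094, -0.019, 0.0], [0.0, 0.0, 0.375]]
[[-0.123, -0.033, 0.0], [0.0, 0.0, 0.5]]
[[-0.15, -0.051, 0.0], [0.0, 0.0, 0.625]]
-68.6
[[-0.032, -0.002, 0.0], [0.0, 0.0, 0.125]]
[[-0.064, -0.008, 0.0], [0.0, 0.0, 0.25]]
[[-0.094, -0.019, 0.0], [0.0, 0.0, 0.375]]
[[-0.123, -0.033, 0.0], [0.0, 0.0, 0.5]]
[[-0.15, -0.051, 0.0], [0.0, 0.0, 0.625]]
-106.1
[[-0.032, -0.002, 0.0], [0.0, 0.0, 0.125]]
[[-0.064, -0.008, 0.0], [0.0, 0.0, 0.25]]
[[-0.094, -0.019, 0.0], [0.0, 0.0, 0.375]]
[[-0.123, -0.033, 0.0], [0.0, 0.0, 0.5]]
[[-0.15, -0.051, 0.0], [0.0, 0.0, 0.625]]
-143.6
[[-0.032, -0.002, 0.0], [0.0, 0.0, 0.125]]
[[-0.064, -0.008, 0.0], [0.0, 0.0, 0.25]]
[[-0.094, -0.019, 0.0], [0.0, 0.0, 0.375]]
[[-0.123, -0.033, 0.0], [0.0, 0.0, 0.5]]
[[-0.15, -0.051, 0.0], [0.0, 0.0, 0.625]]
-181.1
```

Straddled with no contact force. Pushing along the arc in chunks.

Call:
{"api": "move_arm", "payload": {
  "motion": [
    [[-0.032, -0.002, 0], [0, 0, 0.125]],
    [[-0.064, -0.008, 0], [0, 0, 0.25]],
    [[-0.094, -0.019, 0], [0, 0, 0.375]],
    [[-0.123, -0.033, 0], [0, 0, 0.5]],
    [[-0.15, -0.051, 0], [0, 0, 0.625]]
  ]
}}

```text
t: 6.45
ee_pos: [630.1, 42.0, 72.7]
orientation: [-2.737, -1.541, -0.0]
ft_force: [-0.3, 2.9, -0.9]
width: 18.0
```

```bash
python3 - <<'E'
from h import *
o,p,R=pose(); print(p,o['width'],np.degrees(np.arctan2(R[1,0],R[0,0])),o['ft_force'],o['qpos'])
print(toang(p[:2]-[598.6,61]),np.hypot(*(p[:2]-[598.6,61])))
E
```

```text
[630.14305085  41.9931938   72.66347162] 17.98139769793529 58.76637754513018 [-0.27659141  2.93910436 -0.87809421] [ 4.74069557e-02  6.24264457e-01  1.69572296e+00  8.11723190e-04
  8.21570689e-01 -9.78812731e-01]
-31.071786088487627 36.82692952957951
```

Working as intended (force about 3 N, radius 36.8 mm).

Call:
{"api": "move_arm", "payload": {
  "motion": [
    [[-0.032, -0.002, 0], [0, 0, 0.125]],
    [[-0.064, -0.008, 0], [0, 0, 0.25]],
    [[-0.094, -0.019, 0], [0, 0, 0.375]],
    [[-0.123, -0.033, 0], [0, 0, 0.5]],
    [[-0.15, -0.051, 0], [0, 0, 0.625]]
  ]
}}

```text
t: 7.08
ee_pos: [612.3, 26.6, 72.8]
orientation: [-3.087, -0.58, -0.002]
ft_force: [0.9, 1.8, -0.9]
width: 17.3
```

Call:
{"api": "move_arm", "payload": {
  "motion": [
    [[-0.032, -0.002, 0], [0, 0, 0.125]],
    [[-0.064, -0.008, 0], [0, 0, 0.25]],
    [[-0.094, -0.019, 0], [0, 0, 0.375]],
    [[-0.123, -0.033, 0], [0, 0, 0.5]],
    [[-0.15, -0.051, 0], [0, 0, 0.625]]
  ]
}}

```text
t: 7.7
ee_pos: [589.1, 25.4, 73.0]
orientation: [-3.11, 0.444, -0.003]
ft_force: [2.4, 1.8, -0.4]
width: 17.5
```

Call:
{"api": "move_arm", "payload": {
  "motion": [
    [[-0.032, -0.002, 0], [0, 0, 0.125]],
    [[-0.064, -0.008, 0], [0, 0, 0.25]],
    [[-0.094, -0.019, 0], [0, 0, 0.375]],
    [[-0.123, -0.033, 0], [0, 0, 0.5]],
    [[-0.15, -0.051, 0], [0, 0, 0.625]]
  ]
}}

```text
t: 8.32
ee_pos: [569.8, 38.8, 73.1]
orientation: [-2.802, 1.419, -0.003]
ft_force: [1.7, -0.6, -0.1]
width: 17.7
```

```bash
python3 - <<'E'
from h import *
o,p,R=pose(); print(p,o['width'],np.degrees(np.arctan2(R[1,0],R[0,0])),o['ft_force'],o['qpos'])
print(toang(p[:2]-[598.6,61]),np.hypot(*(p[:2]-[598.6,61])))
im,o,p,R=wrist(); save(im['pixels'],'w3')
E
```

```text
[569.80497517  38.76371203  73.05601626] 17.715320135575087 -53.72455890255709 [ 1.66370606 -0.57705799 -0.06841849] [ 4.71699541e-02  5.55775876e-01  1.83737605e+00 -2.24153280e-04
  7.46111719e-01  9.85003509e-01]
-142.32372057787757 36.38139576474505
```

View pics/w3.png

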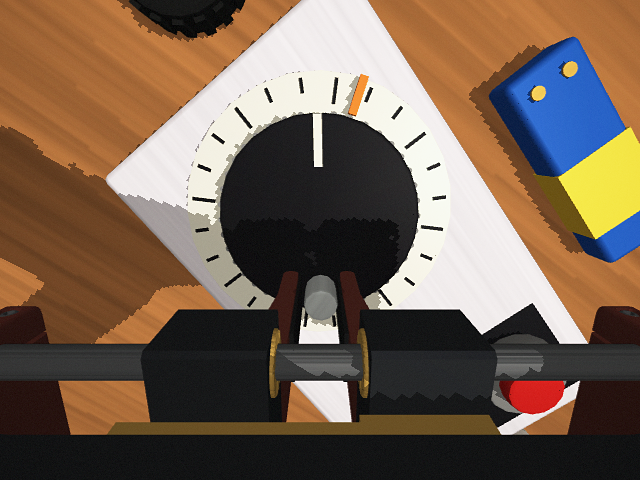

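```bash
cat >> h.py <<'E'
def angles(im,c=(598.6,61.)):
    c=np.array(c,float)
    for _ in range(2):
        rect=measure(im,c); g=cv2.cvtColor(rect(69),cv2.COLOR_RGB2GRAY)
        q,e=circ(edge(g,c,50,list(range(-40,90,3)),1)); 
        c=c+q[:2]
    rect=measure(im,c)
    hsv=cv2.cvtColor(rect(62),cv2.COLOR_RGB2HSV)
    m=(hsv[...,0]>5)&(hsv[...,0]<20)&(hsv[...,1]>170)&(hsv[...,2]>120)
    yy,xx=np.nonzero(m); T=np.c_[xx,yy]/6-85
    T=T[np.hypot(*(T-59*np.array([np.cos(np.radians(18.3)),np.sin(np.radians(18.3))])).T)<14]
    a=rect(69); yy,xx=np.nonzero(a.min(2)>120); X=np.c_[xx,yy]/6-85
    r=np.hypot(*X.T); X=X[(r<46)&(r>25)&(X[:,0]>10)]
    def d(X): v=np.linalg.svd(X-X.mean(0),full_matrices=False)[2][0]; return toang(v*np.sign(v@X.mean(0)))
    print('axis',c,'r',q[2],e)
    print('tgt',T.mean(0),len(T),'pos ang',toang(T.mean(0)),'dir',d(T)); print('idx',X.mean(0),len(X),'pos',toang(X.mean(0)),'dir',d(X))
    return rect
E
python3 - <<'E'
from h import *
im,o,p,R=wrist(); rect=angles(im); save(cv2.resize(rect(66),(580,580),interpolation=cv2.INTER_AREA),'r3')
print(o['t'],p,np.degrees(np.arctan2(R[1,0],R[0,0])))
E
```

```text
axis [599.51369324  60.76240301] r 49.74098481260399 0.06816024307555679
tgt [57.84922815 19.42824437] 2548 pos ang 18.56425279672347 dir 18.267865961148278
idx [28.57879641 21.04208385] 3196 pos 36.36358678293942 dir 36.50523953320138
8.375 [569.18009764  39.07444775  72.95003872] -54.00924055258773
```

Call:
{"api": "move_arm", "payload": {
  "motion": [
    [[-0.026, -0.001, 0], [0, 0, 0.1]],
    [[-0.051, -0.005, 0], [0, 0, 0.2]],
    [[-0.076, -0.012, 0], [0, 0, 0.3]],
    [[-0.076, -0.012, 0], [0, 0, 0.3]],
    [[-0.076, -0.012, 0], [0, 0, 0.3]]
  ]
}}

```text
t: 9.05
ee_pos: [563.2, 48.9, 72.6]
orientation: [2.553, -1.831, -0.001]
ft_force: [0.6, -0.0, -0.1]
width: 17.3
```

```bash
python3 - <<'E'
from h import *
im,o,p,R=wrist(); rect=angles(im); save(cv2.resize(rect(66),(580,580),interpolation=cv2.INTER_AREA),'r4')
print(o['t'],p,np.degrees(np.arctan2(R[1,0],R[0,0])),o['ft_force'])
E
```

```text
axis [599.6386408   60.84561272] r 49.652913408350415 0.09651674149382217
tgt [57.8207483  19.40428571] 2450 pos ang 18.551434305498315 dir 18.073891307376197
idx [33.50993202 11.64515615] 3138 pos 19.1630331520773 dir 19.320236853027968
9.05 [563.22075307  48.86433692  72.57660301] -71.29952946627341 [ 0.64046967 -0.0385926  -0.07181363]
```

View pics/r4.png

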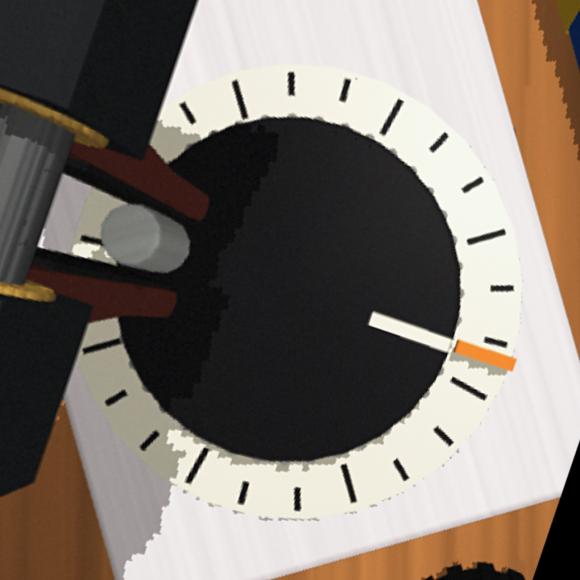

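Call:
{"api": "move_arm", "payload": {
  "motion": [
    [[-0.002, 0, 0], [0, 0, 0.007]],
    [[-0.004, 0, 0], [0, 0, 0.014]],
    [[-0.004, 0, 0], [0, 0, 0.014]],
    [[-0.004, 0, 0], [0, 0, 0.014]],
    [[-0.004, 0, 0], [0, 0, 0.014]]
  ]
}}

```text
t: 9.72
ee_pos: [563.1, 49.5, 72.6]
orientation: [2.536, -1.853, -0.0]
ft_force: [-0.2, -1.7, -0.5]
width: 17.6
```

```bash
python3 - <<'E'
from h import *
for i in range(2): im,o,p,R=wrist(); rect=angles(im)
print(o['t'],p,np.degrees(np.arctan2(R[1,0],R[0,0])),o['ft_force'])
E
```

```text
axis [599.6591838   60.78209097] r 49.6902894131963 0.08270304721750676
tgt [57.87181096 19.41705005] 2391 pos ang 18.54754389606555 dir 18.17993429639015
idx [33.73375661 11.25719577] 3150 pos 18.454222949198666 dir 18.538758018413017
axis [599.61777318  60.76022356] r 49.69648144406338 0.09253715206271806
tgt [57.86538193 19.434646  ] 2387 pos ang 18.565121674031044 dir 18.18377000701217
idx [33.73820905 11.2628532 ] 3138 pos 18.460597275720083 dir 18.533852769399687
9.775 [563.07361333  49.45199615  72.60194243] -72.31394940623308 [-1.32023335 -1.9475675  -0.6764522 ]
```

Aligned within about 0.3°. Release, rise and recheck.

Call:
{"api": "move_arm", "payload": {
  "motion": [
    [[0, 0, 0], [0, 0, 0]],
    [[0, 0, 0], [0, 0, 0]],
    [[0, 0, 0], [0, 0, 0]],
    [[0, 0, 0], [0, 0, 0]],
    [[0, 0, -0.02], [0, 0, 0]]
  ],
  "gripper": 0.4
}}

```text
t: 10.45
ee_pos: [563.1, 49.5, 75.6]
orientation: [2.536, -1.854, -0.001]
ft_force: [0.4, 1.0, 0.6]
width: 34.9
```

Call:
{"api": "move_arm", "payload": {
  "motion": [
    [[0, 0, -0.1], [0, 0, 0]],
    [[0, 0, -0.3], [0, 0, 0]],
    [[0, 0, -0.5], [0, 0, 0]],
    [[0, 0, -0.5], [0, 0, 0]],
    [[0, 0, -0.5], [0, 0, 0]]
  ],
  "gripper": 0
}}

```text
t: 11.08
ee_pos: [563.0, 49.5, 150.8]
orientation: [-2.536, 1.854, -0.0]
ft_force: [-0.6, -0.3, -1.1]
width: 0.7
```

```bash
python3 - <<'E'
from h import *
im,o,p,R=wrist(); rect=angles(im);save(im['pixels'],'w5')
psi=np.degrees(np.arctan2(R[1,0],R[0,0]));print(o['t'],p,psi,o['width'])
hs=cv2.cvtColor(im['pixels'],cv2.COLOR_RGB2HSV)
mm=((hs[...,1]>120)&(hs[...,2]>60)&(abs(hs[...,0].astype(int)-65)<15)).astype(np.uint8)
k,l,st,ce=cv2.connectedComponentsWithStats(mm)
for i in range(1,k):
    if st[i,4]>300: print(st[i],unproj(im,ce[i],76))
print(rows(p,R,[([522.5,-73.5,135],psi)]))
E
```

```text
axis [599.60574907  60.91444161] r 49.732803301718974 0.1291824373398036
tgt [57.78851603 19.43355705] 2235 pos ang 18.587150033122914 dir 18.40510275773693
idx [33.69407757 11.18516771] 3180 pos 18.364227263929802 dir 18.242990118137065
11.075 [562.9923847   49.52432059 150.75109092] -72.32319818486599 0.6690250866153508
[435 316  37  28 753] [531.50544025 -71.63947127  76.        ]
[[[0.699, 0.506, 0.105], [-0.0, 0.0, -0.0]]]
```

View pics/w5.png

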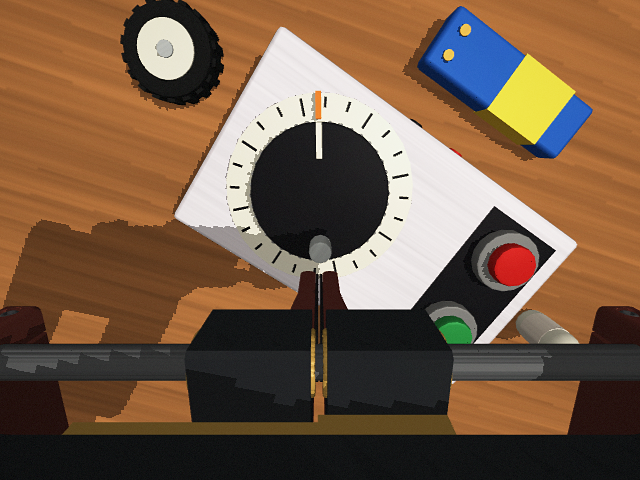

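```bash
python3 - <<'E'
from h import *
o,p,R=pose();psi=np.degrees(np.arctan2(R[1,0],R[0,0]))
print(p,rows(p,R,[([524.5,-73,110],psi)]))
E
```

```text
[562.64760303  49.47349698 150.17484252] [[[0.701, 0.49, 0.268], [0.001, 0.0, 0.0]]]
```

Call:
{"api": "move_arm", "payload": {
  "motion": [
    [[0.23, 0.16, 0], [0, 0, 0]],
    [[0.47, 0.33, 0], [0, 0, 0]],
    [[0.7, 0.49, 0.05], [0, 0, 0]],
    [[0.7, 0.49, 0.2], [0, 0, 0]],
    [[0.7, 0.49, 0.2], [0, 0, 0]]
  ]
}}

```text
t: 11.75
ee_pos: [523.1, -73.0, 118.6]
orientation: [2.534, -1.854, -0.007]
ft_force: [0.4, 0.2, 0.2]
width: 0.4
```

```bash
python3 - <<'E'
from h import *
im,o,p,R=wrist();save(im['pixels'],'w6'); t=ctrl.get_image('top');save(cv2.resize(t['pixels'][160:280,220:400],None,fx=4,fy=4,interpolation=2),'t6')
print(o['t'],pose()[1],o['ft_force'],o['width'],proj(im,[524.5,-73,76]))
E
```

```text
11.75 [524.81424682 -72.57146961 120.26723464] [0.36321963 0.20482904 0.18742711] 0.42521160421025206 [319.40555608 259.90845229]
```

View pics/w6.png

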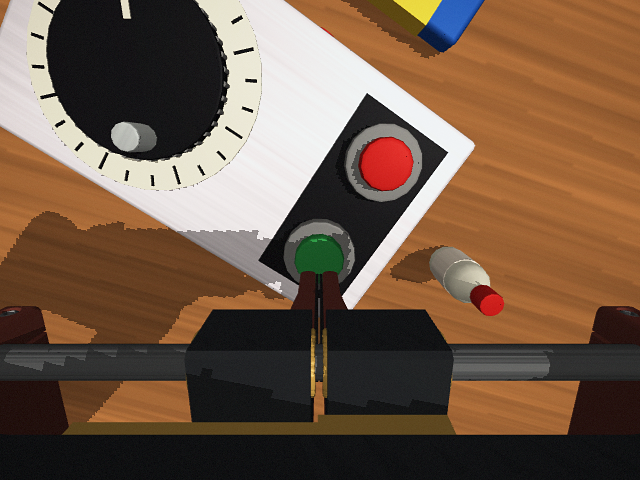

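Call:
{"api": "move_arm", "payload": {
  "motion": [
    [[0, 0, 0.13], [0, 0, 0]],
    [[0, 0, 0.25], [0, 0, 0]],
    [[0, 0, 0.27], [0, 0, 0]],
    [[0, 0, 0.28], [0, 0, 0]],
    [[0, 0, 0.28], [0, 0, 0]]
  ]
}}

```text
t: 12.48
ee_pos: [525.5, -72.8, 79.0]
orientation: [-2.536, 1.853, -0.001]
ft_force: [0.3, -0.4, -0.1]
width: 0.5
```

Call:
{"api": "move_arm", "payload": {
  "motion": [
    [[0, 0, 0.01], [0, 0, 0]],
    [[0, 0, 0.02], [0, 0, 0]],
    [[0, 0, 0.03], [0, 0, 0]],
    [[0, 0, 0.035], [0, 0, 0]],
    [[0, 0, 0.035], [0, 0, 0]]
  ]
}}

```text
t: 13.1
ee_pos: [525.5, -72.9, 73.6]
orientation: [-2.536, 1.854, -0.001]
ft_force: [1.1, -0.6, 3.4]
width: 0.1
```

Call:
{"api": "move_arm", "payload": {
  "motion": [
    [[0, 0, 0.007], [0, 0, 0]],
    [[0, 0, 0.014], [0, 0, 0]],
    [[0, 0, 0.02], [0, 0, 0]],
    [[0, 0, 0.022], [0, 0, 0]],
    [[0, 0, 0.022], [0, 0, 0]]
  ]
}}

```text
t: 13.72
ee_pos: [525.6, -72.9, 71.2]
orientation: [-2.536, 1.853, -0.001]
ft_force: [-2.4, -0.2, 14.5]
width: 0.7
```

Call:
{"api": "move_arm", "payload": {
  "motion": [
    [[0, 0, 0], [0, 0, 0]],
    [[0, 0, -0.03], [0, 0, 0]],
    [[0, 0, -0.1], [0, 0, 0]],
    [[0, 0, -0.3], [0, 0, 0]],
    [[0, 0, -0.5], [0, 0, 0]]
  ]
}}

```text
t: 14.35
ee_pos: [524.0, -72.6, 145.5]
orientation: [2.535, -1.853, -0.004]
ft_force: [-0.1, 0.2, 0.4]
width: 0.6
```

Call:
{"api": "move_arm", "payload": {
  "motion": [
    [[0, -0.2, -0.2], [0, 0, 0]],
    [[0, -0.4, -0.3], [0, 0, 0]],
    [[0, -0.6, -0.4], [0, 0, 0]],
    [[0, -0.6, -0.4], [0, 0, 0]],
    [[0, -0.6, -0.4], [0, 0, 0]]
  ]
}}

```text
t: 14.98
ee_pos: [609.1, -45.6, 204.0]
orientation: [2.535, -1.853, -0.004]
ft_force: [-0.0, -0.1, -1.1]
width: 0.3
```

```bash
python3 - <<'E'
from h import *
im,o,p,R=wrist();save(im['pixels'],'w7'); angles(im)
s=ctrl.get_image('scene');save(s['pixels'],'s7')
print(o['t'],p,o['ft_force'],[np.round(ctrl.pinpoint('scene',n)[0]['location'],1) for n in('start_top','stop_top','dial_index','dial_peg')])
E
```

```text
axis [598.56677034  59.21436815] r 51.64545538803348 0.2297472695324565
tgt [58.60440945 20.79385827] 3175 pos ang 19.535565373665353 dir 18.49349931345628
idx [33.70959158 13.32077982] 2881 pos 21.562093032182045 dir 18.337003320470416
14.975 [609.06070362 -45.55871312 204.04445213] [-0.0080487  -0.12070809 -1.12340892] [array([525.1, -75. ,  77. ]), array([596.2, -95.1,  76.1]), array([645.2,  80.2,  71.3]), array([565.4,  46.5,  94.5])]
```

View pics/w7.png

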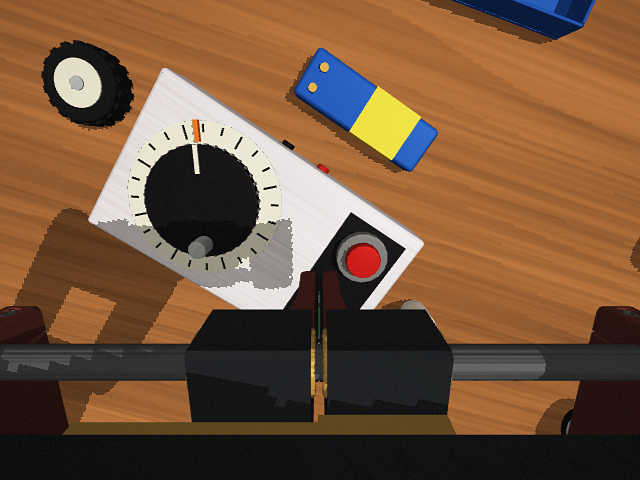

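View pics/s7.png

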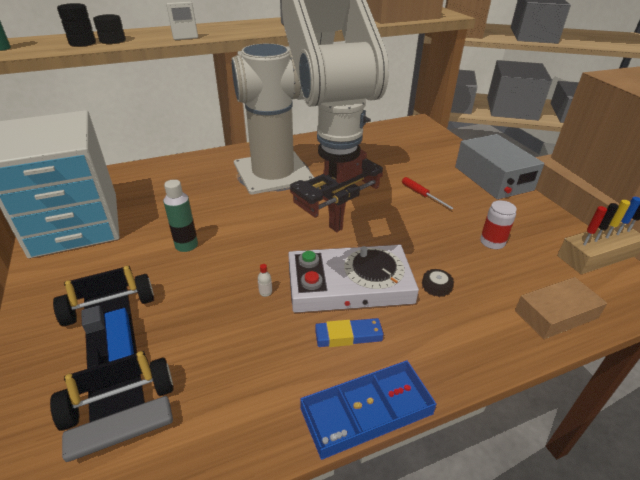

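```bash
python3 -c "
from workcell import ctrl
print(ctrl.get_obs()['ft_force']);print(ctrl.close_job())"
```

```text
[-0.12483555 -0.06107945  0.3676996 ]
the job is handed in; nothing more can be done
None
```

The dial is set on the orange marker, the green start button was pressed fully down once and came back up, and I handed the job in at about 15 s.

- **Dial:** I straddled the peg with the fingertips and pushed it about 168° clockwise. After release, the wrist camera put the index line at 18.2–18.4° and the marker at 18.4–18.6°. In the last picture their directions were 18.3° and 18.5°.
- **Start button:** I pressed it only after the dial was set. The force reached 14.5 N with about 6 mm of travel, against about 5 N needed to bottom it. Afterwards the scene camera put its top back at about 77 mm.
- **Clear of everything:** the gripper finished about 204 mm above the table, with wrist force near zero. I never went near the stop button, and by eye in the last scene picture the loose items are where they started.
- **One disagreement:** in the last wrist picture the position-based angles read 21.6° for the index and 19.5° for the marker. I put this down to a bad circle fit, since part of the dial was in shadow: radius 51.6 mm instead of 50 mm, centre shifted by about 2 mm. The fit-independent directions and the picture itself both show the lines aligned.

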